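Feel for the blind hole in a tool handle and hold it hole-up

ROBOT

A 6-joint arm with a two-finger parallel gripper is mounted at the origin on a cart in front of the work surface, level with it; the furniture and walls round the work are solid. World frame = base frame: x ahead of the robot, y to its left, z up, the work surface at z = 0. Lengths are in m, angles in rad, forces in N, time in s.
With the tool pointing down it reaches from about 0.375 to 0.9 m from the base axis. Payload 3.1 kg.
Tool frame: the origin (TCP) lies at the very end of the fingers, on their centre line; the grasp point (between the pads) lies 19 mm behind it; z points along the fingers, y is the line along which they close (so a half turn about z gives the same grasp; the last joint's range is limited). The gripper opens to 87 mm and grips with 3 to 60 N. Pads are 19 mm wide; open, the fingers measure 117 mm over their backs; the gripper's body (75 mm by 190 mm) begins 51 mm behind the grasp point.
Start: joints at [-1.335, 0.527, 1.433, -0, 1.181, -0.178], TCP at [0.251, -0.572, 0.223] pointing down, gripper open.
Joint ranges: [-3.08, 3.08], [-0.75, 2.2], [0.22, 2.44], [-1.43, 4.57], [0, 2.65], [-2.85, 2.85]. Speed limits (rad/s): [2.79, 2.79, 3.14, 3.14, 3.14, 3.14].

INTERFACE

Orientations are given as a unit quaternion [w, x, y, z].
In Python, from cell import * gives the robot as it stands.
- The arm moves only by the shell command python3 -m jog 'ROWS' [FORCE]. ROWS is JSON, a list of rows, each a list of 5 numbers: the shift along the world's x, y, z in mm, then the turn about the world's z in degrees, then the opening, from 0 (shut) to 1 (fully open). A call has 1 to 12 rows; each row shifts and turns the commanded pose from where the row before left it; what a row does not reach is not made up. A row lasts 1/8 s, in which the tool goes at most 62.5 mm and 10.7 degrees, less where a joint would pass 70% of its speed; a pose out of reach is approached as far as the arm can. A call with a gripper value outside its range is refused whole. The fingers move at their own pace and stop on an object; FORCE is the grip in N (left out, the last holds). Time passes only in rows, so rows that do not move let the fingers close. It gives the time, the measured TCP pose, the force, the opening and the grip force at its end, in the units of the state.
- state(): the state, without advancing time (a new reading comes with each control period).
- snapshot(name): name is "scene" or "top"; returns (picture, depth): 400x640x3 uint8, blue, green, red; 400x640 float32, m along the optical axis (not along the pixel's ray), 0 where there is no reading.
- camera_params(name): a dict with "K" (3x3 intrinsics, pixels), "k1" (the pictures are not rectified: a ray, as slopes to the right and down, at radius r is drawn at 1 + k1 r^2 times it, then the intrinsics apply), "R" (3x3) and "t" (3): a world point X has camera coordinates R X + t. Camera axes: x right, y down, z forward; pixel columns grow to the right and rows downward; lengths in m; the calibration is good to about 2 mm. A picture is of the moment at which its call begins. camera_params takes no time and is no camera call.
- close_job(): hands the job in; it is judged then, once.
The state is a dict: "clock": time; "qpos": joint angles; "dq": joint speeds; "effort": joint torques, N m; "tcp_pos": TCP position; "orientation": TCP orientation; "force": force on the tool from outside, world axes, zero at the start; "ft_torque": the same for the moment, N m; "grip_width": finger opening in m; "grip_force": force on a finger pad.
Only numpy, scipy, OpenCV 4.12 (cv2) and the standard library are available. Lean on these libraries where they do the work, as an engineer would, in place of code of your own. Each camera call takes 0.05 s, during which the arm holds its last target. There are 200 camera calls.

TASK

The wooden handle in the blue rest of the rack needs its stem glued in, but both its ends look alike: one has a deep blind hole, the other only a shallow recess. Take that handle, stand it on end and gently lower it onto the gauge's pin until it stops, to feel which end is the deep one, and turn it over if need be (laying it back in the rest to change the grip is fine). Finish still holding it in the gripper, upright with the deep hole on top, at least 15 cm above the bench and touching nothing else; leave the spare handle in its rest and do not disturb the bottle or the tape.

Things in the scene. Friction and masses are not known exactly. Their poses are not given: they have to be found in the camera images.
- handle_1_mid (a point): centre of an eight-sided wooden tool handle with brass-banded ends, 84 mm long (x, so its end faces lie at x = +42 and -42 mm), 36 mm across flats, about 90 g. Both ends show a like dark opening 18 mm across: one is the blind hole, 30 mm deep, the other a recess 5 mm deep. Whether +x or -x is the deep end is not told and differs between the two handles: it must be felt
- handle_2_mid (a point): centre of an eight-sided wooden tool handle with brass-banded ends, 84 mm long (x, so its end faces lie at x = +42 and -42 mm), 36 mm across flats, about 90 g. Both ends show a like dark opening 18 mm across: one is the blind hole, 30 mm deep, the other a recess 5 mm deep. Whether +x or -x is the deep end is not told and differs between the two handles: it must be felt
- handle_1: the first handle; origin in the middle of its underside as it lies, 18 mm under its centre, axes as there. At the start it lies level in one of the two rests (which one varies), a flat underneath and upright flats on its two long sides
- handle_2: the second handle; origin in the middle of its underside as it lies, 18 mm under its centre, axes as there. At the start it lies level in one of the two rests (which one varies), a flat underneath and upright flats on its two long sides
- rest_blue (a point): where the centre of a handle lies in the rest with the blue field under it, 58 mm above the bench; x runs along the lying handle. Whichever handle is here at the start is the one to work on
- rest_spare (a point): where the centre of a handle lies in the other, plain rest, 190 mm along the rack's x from the blue one; holds the spare handle
- rack: fixed plywood board 300 x 62 x 12 mm with two handle rests; origin on the bench under the blue rest, x along the board and lying handles, from blue to spare rest. A rest is two grey saddles, 9 mm thick, at most 34 mm wide, 25 mm either side of its centre; a lying handle's underside is 40 mm above the bench, its long sides and middle are free to grip
- gauge: fixed gauge: steel base 80 x 80 x 12 mm, on it a round boss 32 mm across, top 30 mm above the bench, with an upright pin 9 mm across and 26 mm long; origin on the bench under the pin, z up. An upright handle lowered over the pin stops with its centre 93 mm above the bench if the shallow recess is below, 72 mm (on the boss) if the deep hole is below
- pin_tip (a point): the tip of the gauge's pin, 56 mm above the bench
- bottle_mid (a point): bystander: white plastic bottle, 48 mm across, 125 mm tall, loose; this point is half-way up
- tape: bystander: roll of masking tape lying flat, 100 mm across, 25 mm high, loose; origin under its centre
Not all that is in view belongs to the job. What is shaped like the handle_1 but green, red or turquoise is not meant.

How it is judged:
On the way:
1. the handle from the blue rest stands on end over the gauge's pin, the pin inside its lower opening, and rests on the gauge ((((x of pin_tip in the frame of handle_1_mid between -0.04 and 0.04 m and y of pin_tip in the frame of handle_1_mid between -0.009 and 0.009 m and z of pin_tip in the frame of handle_1_mid between -0.009 and 0.009 m and contact force between handle_1 and gauge above 0.5 N) and distance between handle_2_mid and rest_spare below 0.02 m) or ((x of pin_tip in the frame of handle_2_mid between -0.04 and 0.04 m and y of pin_tip in the frame of handle_2_mid between -0.009 and 0.009 m and z of pin_tip in the frame of handle_2_mid between -0.009 and 0.009 m and contact force between handle_2 and gauge above 0.5 N) and distance between handle_1_mid and rest_spare below 0.02 m))), for 0.1 s.
At the end, for the whole second after the job is handed in: The handle from the blue rest is gripped by the fingers, its deep hole facing up within 15 degrees of vertical, its centre more than 15 cm above the bench, still and touching neither gauge nor rack, and the spare handle is within 2 cm of its rest (((height (world z) of handle_1_mid above 0.15 m and angle between handle_1_c8's own z axis and vertical below 0.26 rad and contact force between the fingers and handle_1 above 1 N and contact force between handle_1 and gauge below 0.2 N and contact force between handle_1 and rack below 0.2 N and linear speed of handle_1 below 0.03 m/s and distance between handle_2_mid and rest_spare below 0.02 m) or (height (world z) of handle_2_mid above 0.15 m and angle between handle_2_c8's own z axis and vertical below 0.26 rad and contact force between the fingers and handle_2 above 1 N and contact force between handle_2 and gauge below 0.2 N and contact force between handle_2 and rack below 0.2 N and linear speed of handle_2 below 0.03 m/s and distance between handle_1_mid and rest_spare below 0.02 m))); the arm keeps its last pose, push and grip.
It fails at once if the bottle or the tape is pushed more than 3 cm or the bottle is tipped (distance of any of bottle_mid, tape from where it was at the start of the episode above 0.03 m or angle between bottle_mid's own z axis and vertical above 0.5 rad).
It fails at once if a handle is rammed onto the gauge with more than 50 N (contact force between any of handle_1, handle_2 and gauge above 50 N).
It also fails if it takes over 72 s, if anything falls off the work surface, if the arm or the gripper's body presses on something with over 40 N, if the wrist force passes 120 N, or if a joint passes its speed limit or range.

## Working session

There is one attempt and no reset: what is moved stays moved. The work goes in short steps, Python scripts to look and compute and a shell command to move; the robot and the scene stay as the last step left them, time stands still between calls to the robot, and variables do not carry over. Pictures are saved under pics/ and viewed, at most 10 in all, crops included, and the job is handed in when it is done.

```bash
mkdir -p pics; ls; cat > h.py <<'E'
import numpy as np, cv2
from cell import *
def px2ray(c,u,v):
    K=np.array(c["K"]);R=np.array(c["R"]);t=np.array(c["t"])
    d=np.array([(u-K[0,2])/K[0,0],(v-K[1,2])/K[1,1]]);s=d.copy()
    for _ in range(20): s=d/(1+c["k1"]*(s@s))
    return -R.T@t, R.T@np.array([s[0],s[1],1])
def onplane(name,u,v,z):
    o,r=px2ray(camera_params(name),u,v); return o+r*(z-o[2])/r[2]
def cloud(name,dep):
    c=camera_params(name);K=np.array(c["K"]);R=np.array(c["R"]);t=np.array(c["t"])
    v,u=np.mgrid[:400,:640].astype(float)
    d=np.stack([(u-K[0,2])/K[0,0],(v-K[1,2])/K[1,1]],-1);s=d.copy()
    for _ in range(10): s=d/(1+c["k1"]*(s**2).sum(-1,keepdims=True))
    P=np.concatenate([s,np.ones(s.shape[:2]+(1,))],-1)*dep[...,None]
    return (P-t)@R
E
python3 - <<'E'
from h import *
for n in ("top","scene"):
    p,d=snapshot(n); cv2.imwrite(f"pics/{n}0.png",p); np.save(f"{n}0.npy",d)
    c=camera_params(n); print(n,-np.array(c["R"]).T@np.array(c["t"]),np.array(c["R"]).round(2).tolist())
print(state())
E
```

```text
pics
top [0.52816453 0.06194045 1.20295725] [[-0.01, -1.0, -0.01], [-1.0, 0.01, -0.06], [0.06, 0.01, -1.0]]
scene [0.22570418 0.74950829 1.0364316 ] [[-0.87, -0.49, -0.02], [-0.37, 0.69, -0.62], [0.31, -0.53, -0.79]]
{'clock': 0.1, 'qpos': array([-1.33552223e+00,  5.28391622e-01,  1.43377426e+00, -3.84475298e-05,
        1.18143902e+00, -1.78461811e-01]), 'dq': array([ 0.00012188, -0.00045281, -0.00277346,  0.00270713,  0.00136935,
        0.00231989]), 'effort': array([-1.52625930e-04, -4.40984845e+01, -1.77150589e+01,  6.34174864e-02,
        5.33688767e-02, -4.19520256e-05]), 'tcp_pos': array([ 0.25114955, -0.57158264,  0.22165817]), 'orientation': array([-1.00521172e-03,  9.78677025e-01,  2.05402698e-01, -4.63466198e-05]), 'force': array([-1.0220933 , -0.26354826, -0.4309289 ]), 'ft_torque': array([ 0.02240117,  0.03077632, -0.06315963]), 'grip_force': 0.0, 'grip_width': 0.08706591758668801}
```

View pics/top0.png

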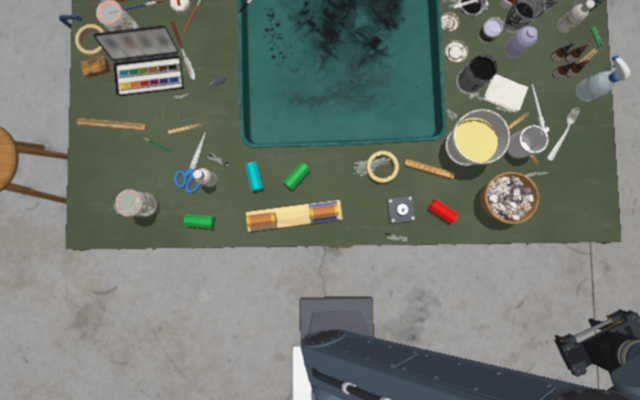

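View pics/scene0.png

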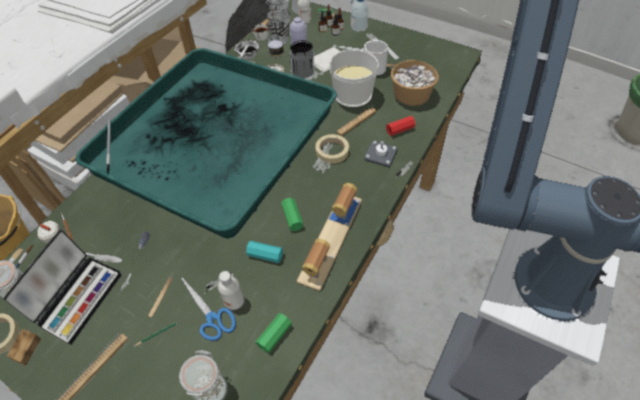

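```bash
python3 - <<'E'
from h import *
t=cv2.imread("pics/top0.png");s=cv2.imread("pics/scene0.png")
a=cv2.resize(t[190:240,235:425],None,fx=4,fy=4,interpolation=2)
b=cv2.resize(s[130:290,290:410],None,fx=3,fy=3,interpolation=2)
W=800;im=np.zeros((600,800,3),np.uint8);im[:200,:760]=a
im[200:600,:360]=b[:400]
cv2.imwrite("pics/crop0.png",im)
P=cloud("top",np.load("top0.npy"))
x,y,z=P[...,0],P[...,1],P[...,2]
def rect(m,lab):
    pts=P[m][:,:2].astype(np.float32)
    r=cv2.minAreaRect(pts); print(lab,m.sum(),"ctr",np.median(pts,0),np.array(r[0]),np.array(r[1]),r[2],"z",np.percentile(P[m][:,2],[5,50,95]).round(4))
def reg(u0,u1,v0,v1):
    m=np.zeros((400,640),bool);m[v0:v1,u0:u1]=1;return m
print("bench z",np.median(z[235:240,350:380]))
rect(reg(240,292,195,235)&(z>.06)&(z<.1),"spare"); rect(reg(295,350,195,235)&(z>.06)&(z<.1),"blue")
rect(reg(240,350,195,235)&(z>.006),"rack")
rect(reg(380,425,190,230)&(z>.007)&(z<.02),"gaugebase");rect(reg(380,425,190,230)&(z>.024)&(z<.1),"boss")
rect(reg(360,403,145,190)&(z>.015),"tape");rect(reg(190,222,160,192)&(z>.05),"bottle")
E
```

```text
bench z 0.0010961751856326482
spare 349 ctr [0.5460516  0.24719346] [0.54660511 0.24722606] [0.03639765 0.08473543] 7.031630516052246 z [0.0655 0.074  0.0792]
blue 343 ctr [0.56782824 0.05924833] [0.5691728  0.05867159] [0.03663692 0.08432381] 6.697574615478516 z [0.0655 0.0743 0.0791]
rack 1904 ctr [0.5568236  0.15211657] [0.55925065 0.14970799] [0.3445664  0.11926139] 88.59429931640625 z [0.0089 0.0145 0.0783]
gaugebase 553 ctr [ 0.57301354 -0.18327586] [ 0.56786287 -0.19572549] [0.11197466 0.10944723] 85.89505767822266 z [0.0085 0.0127 0.0168]
boss 82 ctr [ 0.5721318  -0.18373993] [ 0.57291389 -0.1852382 ] [0.02894188 0.03018334] 41.31206512451172 z [0.0273 0.0307 0.0545]
tape 354 ctr [ 0.7077377  -0.12690553] [ 0.6241405  -0.06667486] [0.09647159 0.30611485] 54.223365783691406 z [0.0188 0.0247 0.0295]
bottle 259 ctr [0.67367685 0.4118246 ] [0.59712297 0.25581706] [0.40887913 0.04681385] 63.888893127441406 z [0.0597 0.0925 0.1272]
```

View pics/crop0.png

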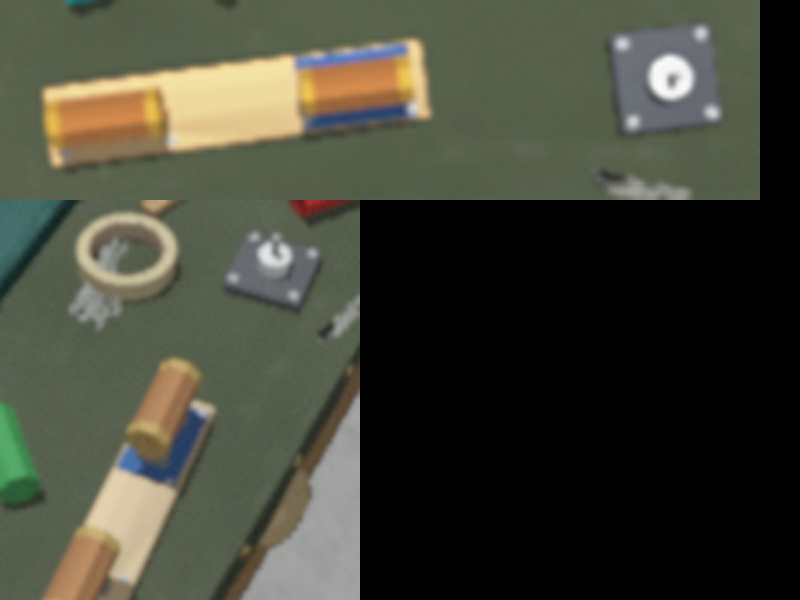

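The wooden, brass-banded candidates are top (325,211) over the blue field and top (263,219) on plain wood. The green parts at (199,222) and (297,176), the turquoise at (254,177) and the red at (444,211) are decoys. The crop confirms that (325,211) is the target and shows the gauge pin at about (401,209). I'll go above the gauge-side end of that handle.

```bash
python3 -m jog '[[26.7,50.2,-5,6.1,1],[26.7,50.2,-5,6.1,1],[26.7,50.2,-5,6.1,1],[26.7,50.2,-5,6.1,1],[26.7,50.2,-5,6.1,1],[26.7,50.2,-5,6.1,1],[26.7,50.2,-5,6.1,1],[26.7,50.2,-5,6.1,1],[26.7,50.2,-5,6.1,1],[26.7,50.2,-5,6.1,1],[26.7,50.2,-5,6.1,1],[26.7,50.2,-5,6.1,1]]' 4
python3 - <<'E'
from h import *
p,d=snapshot("top");cv2.imwrite("pics/top1.png",p)
q,d=snapshot("scene")
im=np.vstack([cv2.resize(p[150:260,220:440],(800,400))[:300],cv2.resize(q[100:300,230:497],(800,600))[150:450]])
cv2.imwrite("pics/a1.png",im); print(state()["tcp_pos"],state()["orientation"])
E
```

```text
clock: 1.6
tcp_pos: [0.5722, 0.032, 0.1621]
orientation: [-0.0, 0.662, 0.75, -0.0]
force: [-0.1, -0.7, 0.6]
grip_width: 0.0873
grip_force: 0.0
[0.57341566 0.03501118 0.16181985] [-6.26918438e-05  6.60632414e-01  7.50708891e-01  9.85523674e-04]
```

View pics/a1.png

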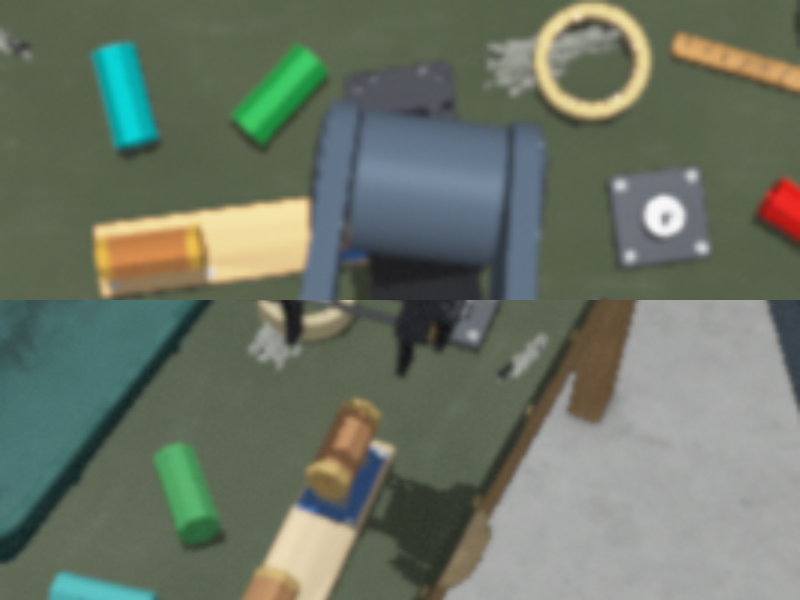

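The fingers straddle the handle, seen at lower (345,450) in the picture, and the gauge is clear at upper (662,215). Next I descend, close and lift gently.

```bash
python3 -m jog '[[0,0,-40,0,1],[0,0,-40,0,1],[0,0,-30,0,1],[0,0,-11,0,1],[0,0,0,0,0],[0,0,0,0,0],[0,0,0,0,0],[0,0,0,0,0],[0,0,0,0,0],[0,0,0,0,0]]' 5
python3 -m jog '[[0,0,10,0,0],[0,0,20,0,0],[0,0,30,0,0],[0,0,40,0,0],[0,0,40,0,0],[0,0,0,0,0]]' 
python3 - <<'E'
from h import *
q,d=snapshot("scene"); p,dt=snapshot("top")
im=np.hstack([cv2.resize(q[80:280,270:450],(540,600)),cv2.resize(p[140:260,300:350],(250,600))])
cv2.imwrite("pics/a2.png",im); print(state()["tcp_pos"])
E
```

```text
clock: 2.95
tcp_pos: [0.5718, 0.0302, 0.0417]
orientation: [0.0, 0.663, 0.748, 0.0]
force: [0.0, -0.0, 1.8]
grip_width: 0.0358
grip_force: 5.0
clock: 3.7
tcp_pos: [0.5742, 0.0299, 0.1855]
orientation: [0.003, 0.663, 0.748, 0.002]
force: [0.4, -0.8, -1.4]
grip_width: 0.0361
grip_force: 5.0
[0.57137158 0.03024698 0.1818897 ]
```

View pics/a2.png

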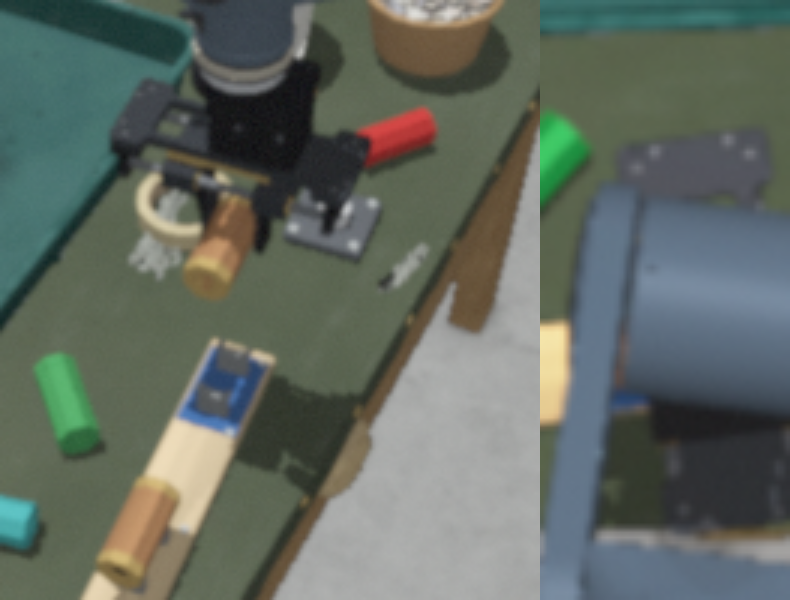

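The handle is held (left panel, (220,245)) and droops somewhat. I'll loosen to 3 N to let it swing, then measure the tilt from depth.

```bash
cat >> h.py <<'E'
def handle(save=None):
    tcp=state()["tcp_pos"]; q,d=snapshot("scene"); P=cloud("scene",d)
    hsv=cv2.cvtColor(q,cv2.COLOR_BGR2HSV); h,s,v=cv2.split(hsv)
    m=(h>3)&(h<28)&(s>85)&(v>70)&(d>0)&(np.linalg.norm(P-tcp,axis=-1)<.12)&(P[...,2]>.02)&(abs(P[...,0]-tcp[0])<.035)
    n,L,st,_=cv2.connectedComponentsWithStats(cv2.morphologyEx(m.astype(np.uint8),cv2.MORPH_OPEN,np.ones((3,3))),connectivity=4)
    m=L==1+st[1:,4].argmax(); X=P[m]
    c=X.mean(0); w=np.linalg.svd(X-c,full_matrices=False); a=w[2][0]; a=a*(1 if a[2]<0 else -1)
    k=(X-c)@a
    print("n",m.sum(),"axis(down)",a.round(3),"tilt from horiz",np.degrees(np.arcsin(-a[2])).round(1),"sv",(w[1]/np.sqrt(len(X))).round(4),"lo",(c+a*np.percentile(k,98)).round(4),"hi",(c+a*np.percentile(k,2)).round(4),"zmin",np.percentile(X[:,2],2).round(4),"tcp",tcp.round(4))
    if save:
        o=q.copy();cv2.drawContours(o,cv2.findContours(m.astype(np.uint8),0,1)[0],-1,(255,0,255),1)
        vv,uu=np.where(m);y0,x0=max(0,int(vv.mean())-75),max(0,int(uu.mean())-90);cv2.imwrite(save,cv2.resize(np.hstack([q[y0:y0+150,x0:x0+100],o[y0:y0+150,x0:x0+100]]),(800,600)))
E
python3 - <<'E'
from h import *
handle()
E
python3 -m jog '[[0,0,0,0,0],[0,0,0,0,0],[0,0,0,0,0],[0,0,0,0,0]]' 3
python3 - <<'E'
from h import *
handle("pics/a3.png")
E
```

```text
n 520 axis(down) [-0.095  0.976 -0.195] tilt from horiz 11.3 sv [0.0251 0.0106 0.0085] lo [0.5623 0.1032 0.2018] hi [0.5699 0.025  0.2175] zmin 0.1847 tcp [0.5714 0.0302 0.1819]
clock: 4.35
tcp_pos: [0.5717, 0.0302, 0.1812]
orientation: [-0.0, 0.663, 0.748, -0.0]
force: [0.5, -0.4, -0.1]
grip_width: 0.0356
grip_force: 3.0
n 516 axis(down) [-0.105  0.977 -0.188] tilt from horiz 10.8 sv [0.0252 0.0105 0.0083] lo [0.5623 0.1031 0.2014] hi [0.5707 0.0245 0.2166] zmin 0.1842 tcp [0.5717 0.0302 0.1812]
```

View pics/a3.png

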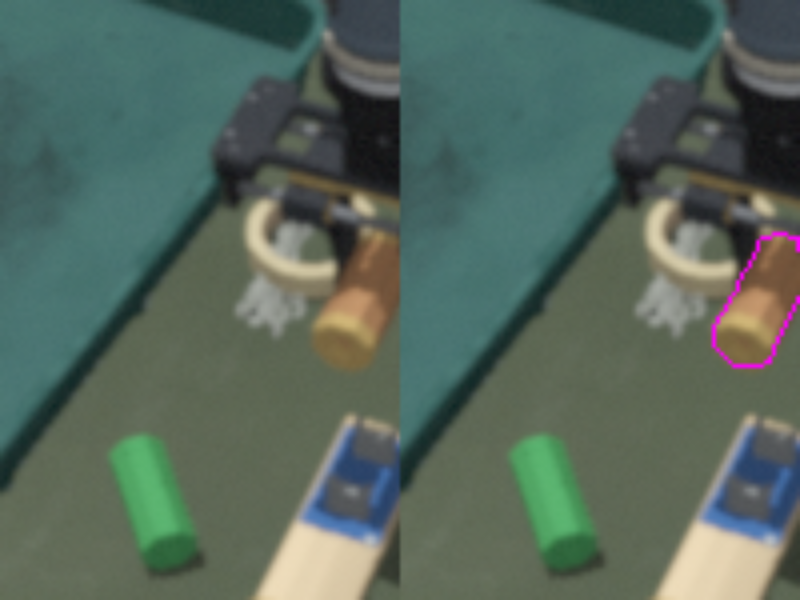

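Gravity alone doesn't swing it; the tilt stays near 10°. I'll tip it by bringing its lower end edge against the near saddle and carrying the grip along an arc about that edge. First I move to the start of that arc.

```bash
python3 -m jog '[[4.7,-39.7,0,0,0],[4.7,-39.8,0,0,0],[0,0,-48,0,0],[0,0,-48,0,0],[0,0,-36,0,0],[0,0,-10,0,0],[0,0,0,0,0]]' 4
python3 - <<'E'
from h import *
handle("pics/a4.png")
E
python3 -m jog '[[-0.6,5,0,0,0],[-0.6,5,0,0,0],[-0.4,3,0,0,0],[0,0,0,0,0]]'
python3 - <<'E'
from h import *
handle()
E
```

```text
clock: 5.28
tcp_pos: [0.5814, -0.0493, 0.0395]
orientation: [-0.0, 0.663, 0.748, -0.0]
force: [0.3, 0.3, 0.3]
grip_width: 0.0357
grip_force: 4.0
n 402 axis(down) [-0.095  0.972 -0.215] tilt from horiz 12.4 sv [0.0247 0.0106 0.0096] lo [0.5724 0.0243 0.0586] hi [ 0.58   -0.0531  0.0757] zmin 0.0421 tcp [ 0.5814 -0.0493  0.0395]
clock: 5.82
tcp_pos: [0.5808, -0.0372, 0.0407]
orientation: [0.002, 0.663, 0.749, 0.0]
force: [-0.4, -3.6, 0.8]
grip_width: 0.036
grip_force: 4.0
n 372 axis(down) [-0.131  0.976 -0.177] tilt from horiz 10.2 sv [0.0235 0.0105 0.0081] lo [0.571  0.0325 0.0617] hi [ 0.5809 -0.0414  0.0751] zmin 0.0455 tcp [ 0.5808 -0.0372  0.0407]
```

```bash
python3 -m jog '[[0.7,-6,0,0,0],[0,0,-10,0,0],[-0.6,5,0,0,0],[-0.4,4,0,0,0],[0,0,0,0,0]]'
python3 -m jog '[[-0.3,3,5,0,0],[-0.4,3.5,6,0,0],[-0.5,4,6,0,0],[-0.6,5,5,0,0],[0,0,0,0,0]]'
python3 - <<'E'
from h import *
handle("pics/a5.png")
E
```

```text
clock: 6.5
tcp_pos: [0.5784, -0.0335, 0.0292]
orientation: [-0.0, 0.663, 0.749, -0.001]
force: [-2.3, -4.0, -0.3]
grip_width: 0.036
grip_force: 4.0
clock: 7.12
tcp_pos: [0.577, -0.0181, 0.0522]
orientation: [0.0, 0.663, 0.749, -0.001]
force: [-2.0, -4.5, 1.6]
grip_width: 0.036
grip_force: 4.0
n 340 axis(down) [-0.13   0.84  -0.526] tilt from horiz 31.8 sv [0.0193 0.0104 0.0075] lo [0.5687 0.0342 0.0536] hi [ 0.5771 -0.02    0.0875] zmin 0.0433 tcp [ 0.577  -0.0181  0.0522]
```

View pics/a5.png

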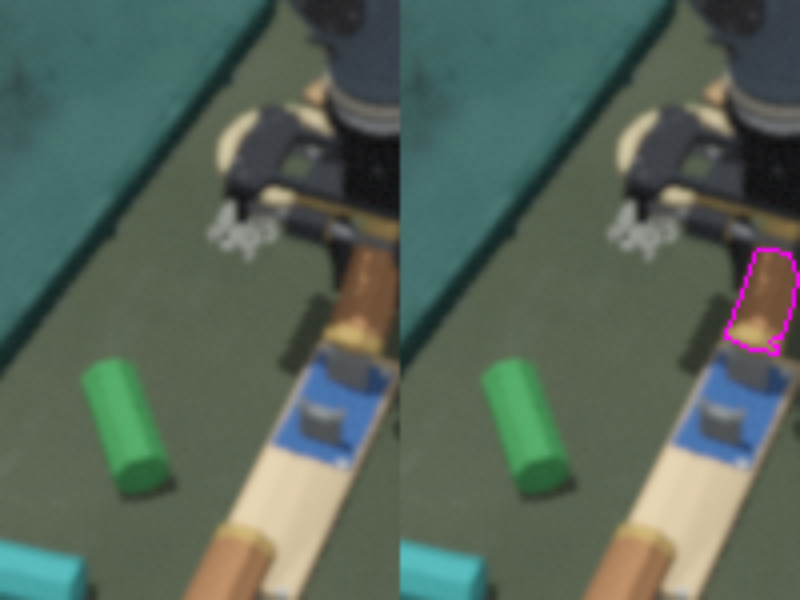

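The left panel shows the handle end butting against the saddle at (350,345), now tilted by about 30°. The arc works, so I continue it.

```bash
python3 -m jog '[[-0.6,5.5,5.5,0,0],[-0.6,5.5,5,0,0],[-0.6,5.5,3.5,0,0],[-0.6,5.5,3,0,0],[-0.7,6,2.5,0,0],[-0.7,6,2,0,0],[-0.7,6,1.5,0,0],[-0.7,6,1,0,0],[0,0,0,0,0]]'
python3 - <<'E'
from h import *
handle("pics/a6.png")
E
```

```text
clock: 8.3
tcp_pos: [0.5725, 0.0293, 0.0757]
orientation: [-0.0, 0.663, 0.748, 0.001]
force: [0.2, 0.7, 1.8]
grip_width: 0.036
grip_force: 4.0
n 288 axis(down) [-0.066  0.142 -0.988] tilt from horiz 81.0 sv [0.022  0.0098 0.0052] lo [0.5673 0.0486 0.0515] hi [0.5721 0.0383 0.1229] zmin 0.0514 tcp [0.5725 0.0293 0.0757]
```

View pics/a6.png

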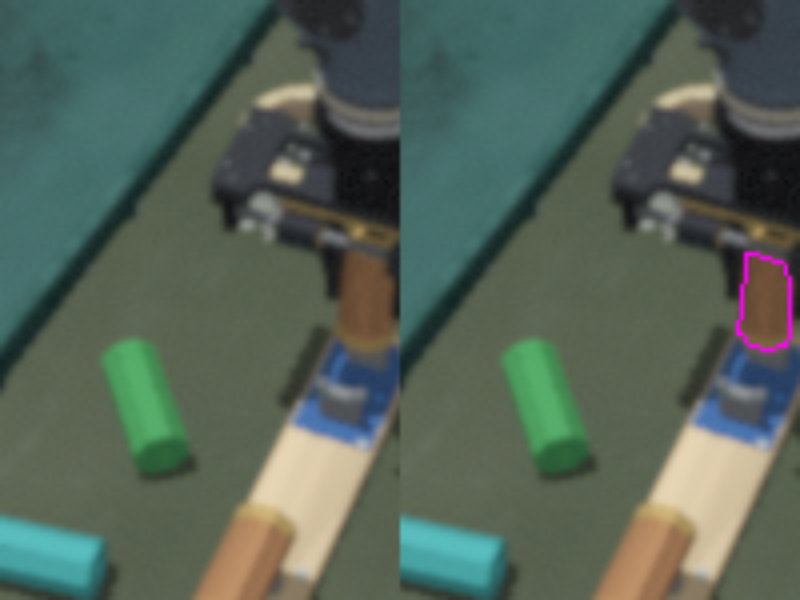

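The handle is about 80° upright, and has slid so the grip is nearer its centre. I'll lift off, move to the clear bench and press its end face flat to true it up.

```bash
python3 -m jog '[[0,0,20,0,0],[4,-35,0,0,0],[5,-45,0,0,0],[0,0,-30,0,0],[0,0,-24,0,0],[0,0,-3,0,0],[0,0,0,0,0]]' 4
python3 -m jog '[[0,0,-3,0,0],[0,0,-3,0,0],[0,0,0,0,0]]' 4
python3 -m jog '[[0,0,-3,0,0],[0,0,-2,0,0],[0,0,0,0,0]]' 4
python3 - <<'E'
from h import *
handle("pics/a7.png")
E
```

```text
clock: 9.22
tcp_pos: [0.5811, -0.0516, 0.0385]
orientation: [-0.0, 0.663, 0.748, -0.0]
force: [-0.0, -0.0, -0.5]
grip_width: 0.036
grip_force: 4.0
clock: 9.6
tcp_pos: [0.5818, -0.0518, 0.033]
orientation: [0.001, 0.663, 0.748, 0.0]
force: [0.4, -0.3, 0.2]
grip_width: 0.0361
grip_force: 4.0
clock: 9.98
tcp_pos: [0.5818, -0.0518, 0.0283]
orientation: [0.001, 0.663, 0.748, 0.0]
force: [-0.0, 0.7, 4.5]
grip_width: 0.0364
grip_force: 4.0
n 205 axis(down) [-0.095  0.141 -0.985] tilt from horiz 80.2 sv [0.0171 0.0096 0.0042] lo [ 0.5767 -0.0343  0.0208] hi [ 0.5822 -0.0425  0.0784] zmin 0.021 tcp [ 0.5818 -0.0518  0.0283]
```

View pics/a7.png

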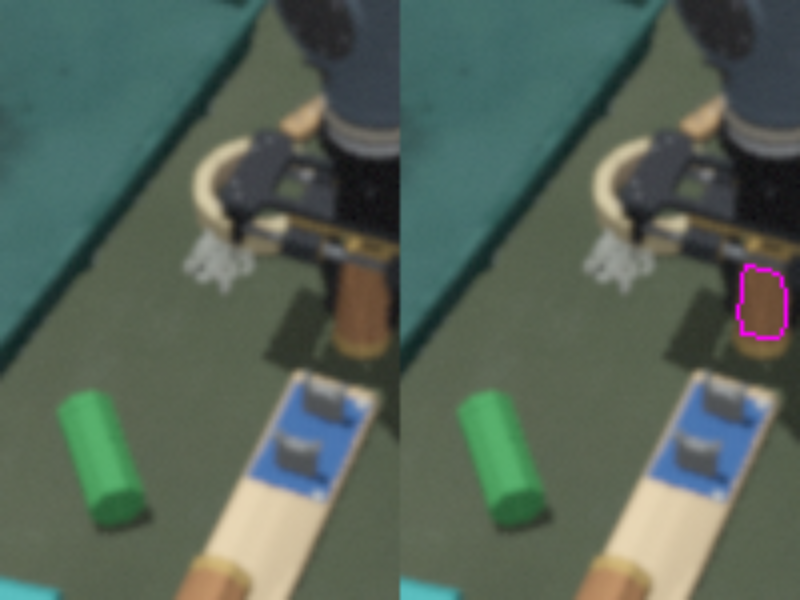

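```bash
python3 -m jog '[[0,0,-2,0,0],[0,0,-2,0,0],[0,0,0,0,0]]' 4
cat >> h.py <<'E'
def flat():
    tcp=state()["tcp_pos"]; q,d=snapshot("scene"); P=cloud("scene",d)
    h,s,v=cv2.split(cv2.cvtColor(q,cv2.COLOR_BGR2HSV))
    g=tcp+[0,0,.019]
    m=(h>3)&(h<28)&(s>85)&(v>50)&(d>0)&(abs(P[...,0]-g[0])<.016)&(abs(P[...,1]-g[1])<.05)&(P[...,2]<g[2]+.01)&(P[...,2]>g[2]-.06)
    m=cv2.erode(m.astype(np.uint8),np.ones((3,3)))>0
    X=P[m]; dev=X[:,1]
    A=np.c_[X[:,0]-g[0],X[:,2]-g[2],np.ones(len(X))]; w=np.ones(len(X))
    for _ in range(10):
        co=np.linalg.lstsq(A*w[:,None],dev*w,rcond=None)[0]; r=dev-A@co; w=np.sqrt(1/(1+(r/.002)**2))
    print("n",len(X),"dy/dx,dy/dz",co[:2].round(3),"lean deg",np.degrees(np.arctan(co[1])).round(1),"face y off",(co[2]-g[1]+tcp[1]*0).round(4),"rms",r.std().round(4), "z",X[:,2].min().round(3),X[:,2].max().round(3),"tcp",tcp.round(4))
E
python3 - <<'E'
from h import *
flat()
E
```

```text
clock: 10.4
tcp_pos: [0.5818, -0.0518, 0.024]
orientation: [0.001, 0.663, 0.748, 0.0]
force: [-0.5, 0.7, 4.6]
grip_width: 0.0365
grip_force: 4.0
n 102 dy/dx,dy/dz [ 0.224 -0.238] lean deg -13.4 face y off 0.0177 rms 0.0027 z 0.004 0.049 tcp [ 0.5818 -0.0518  0.024 ]
```

The grip now slips at 4.6 N. The handle stands on the bench near vertical, so releasing it lets it settle flat, and I can regrip higher.

```bash
python3 -m jog '[[0,0,0,0,0.55],[0,0,0,0,0.55],[0,0,0,0,0.6],[0,0,0,0,0.6]]'
python3 - <<'E'
from h import *
flat(); handle("pics/a8.png")
E
```

```text
clock: 10.95
tcp_pos: [0.581, -0.0518, 0.0233]
orientation: [-0.0, 0.663, 0.748, -0.0]
force: [0.3, 0.6, -0.1]
grip_width: 0.0515
grip_force: 0.0
n 83 dy/dx,dy/dz [0.143 0.032] lean deg 1.8 face y off 0.0269 rms 0.0023 z 0.002 0.048 tcp [ 0.581  -0.0518  0.0233]
n 222 axis(down) [-0.048 -0.006 -0.999] tilt from horiz 87.2 sv [0.0189 0.0106 0.0048] lo [ 0.5766 -0.0325  0.021 ] hi [ 0.5797 -0.0321  0.0865] zmin 0.021 tcp [ 0.5811 -0.0518  0.0234]
```

View pics/a8.png

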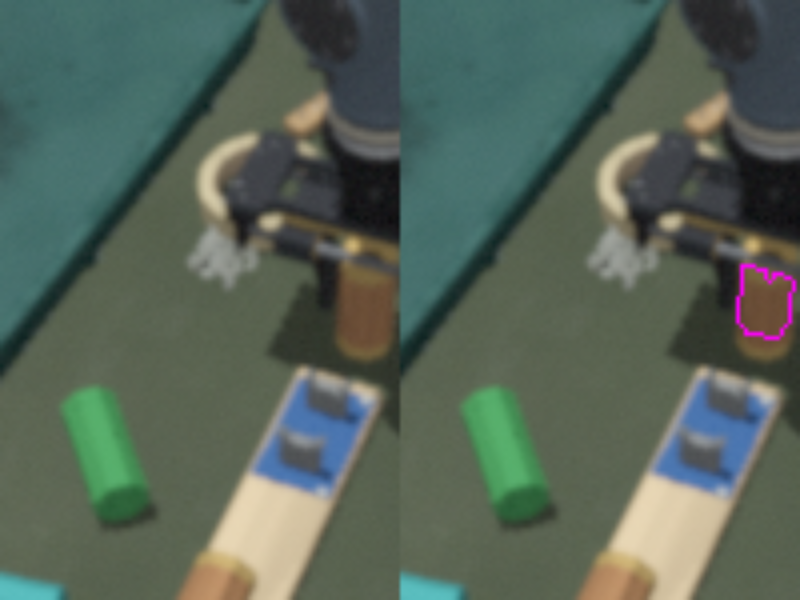

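It stands upright (lean about 2°) with its axis some 8 mm toward +y of the grip. I'll regrip higher and firmer, and refine the gauge position from the first pictures.

```bash
python3 -m jog '[[-1,8.5,10,0,0.6],[0,0,10,0,0.6],[0,0,0,0,0],[0,0,0,0,0],[0,0,0,0,0],[0,0,0,0,0]]' 20
python3 - <<'E'
from h import *
flat()
for n,(u0,u1,v0,v1) in {"top":(388,416,196,224),"scene":(366,396,140,166)}.items():
    im=cv2.imread(f"pics/{n}0.png"); h,s,v=cv2.split(cv2.cvtColor(im,cv2.COLOR_BGR2HSV))
    m=np.zeros(v.shape,np.uint8); m[v0:v1,u0:u1]=((v>180)&(s<50))[v0:v1,u0:u1]
    k,L,st,c=cv2.connectedComponentsWithStats(m); i=1+st[1:,4].argmax()
    print(n,"white boss",st[i],c[i],onplane(n,*c[i],.030 if n=="top" else .028))
    P=cloud(n,np.load(f"{n}0.npy"))
    b=np.zeros(v.shape,bool); b[v0-8:v1+8,u0-8:u1+8]=1
    X=P[b&(P[...,2]>.026)&(P[...,2]<.033)]; Y=P[b&(P[...,2]>.038)&(P[...,2]<.06)]
    print("boss depth",len(X),X.mean(0),(X.min(0)+X.max(0))/2,"pin",len(Y),Y.mean(0) if len(Y) else 0)
# base square by colour/height rect fit
P=cloud("top",np.load("top0.npy")); b=np.zeros((400,640),bool); b[190:230,380:422]=1
m=b&(P[...,2]>.008)&(P[...,2]<.016)
m=cv2.morphologyEx(m.astype(np.uint8),cv2.MORPH_OPEN,np.ones((3,3)))>0
print("base",cv2.minAreaRect(P[m][:,:2].astype(np.float32)*1000))
im=cv2.imread("pics/top0.png").astype(int); m=(b&(im[...,2]-im[...,1]>-4)&(im[...,0]>im[...,1]+2)).astype(np.uint8)
k,L,st,c=cv2.connectedComponentsWithStats(cv2.morphologyEx(m,cv2.MORPH_CLOSE,np.ones((5,5)))); i=1+st[1:,4].argmax(); r=cv2.minAreaRect(cv2.findNonZero((L==i).astype(np.uint8)))
print("base colour",r,onplane("top",*r[0],.012))
E
```

```text
clock: 11.8
tcp_pos: [0.5803, -0.0434, 0.0436]
orientation: [-0.0, 0.663, 0.748, -0.0]
force: [-0.3, 0.1, 2.3]
grip_width: 0.0363
grip_force: 20.0
n 118 dy/dx,dy/dz [ 0.209 -0.001] lean deg -0.1 face y off 0.0174 rms 0.0023 z 0.007 0.068 tcp [ 0.5803 -0.0434  0.0436]
top white boss [397 204  11  11  91] [402.23076923 208.87912088] [ 0.57229398 -0.18623881  0.03      ]
boss depth 58 [ 0.57393297 -0.1847759   0.02969428] [ 0.57350904 -0.18516308  0.02976604] pin 8 [ 0.57364861 -0.18436232  0.05372753]
scene white boss [376 145  11   7  50] [380.92 148.34] [ 0.57265311 -0.18425861  0.028     ]
boss depth 57 [ 0.5724517  -0.18348291  0.02959811] [ 0.57323966 -0.18635912  0.02932498] pin 13 [ 0.57286256 -0.18400178  0.04723039]
base ((577.4764404296875, -185.071533203125), (70.84361267089844, 77.68624877929688), 6.80578088760376)
base colour ((400.51348876953125, 209.58106994628906), (24.00225067138672, 24.166650772094727), 80.53767395019531) [ 0.57083409 -0.18459768  0.012     ]
```

```bash
python3 -m jog '[[0,0,40,0,0],[0,0,41,0,0],[-2.4,-47.2,0,0,0],[-2.4,-47.2,0,0,0],[-2.5,-47.2,0,0,0],[0,0,-10,0,0],[0,0,0,0,0],[0,0,0,0,0]]' 20
python3 - <<'E'
from h import *
flat()
q,d=snapshot("scene"); cv2.imwrite("pics/a9.png",cv2.resize(q[60:210,300:450],(600,600),interpolation=2))
E
```

```text
clock: 12.85
tcp_pos: [0.5725, -0.1834, 0.1141]
orientation: [-0.001, 0.663, 0.749, -0.0]
force: [0.7, 0.9, -1.7]
grip_width: 0.0358
grip_force: 20.0
n 128 dy/dx,dy/dz [0.109 0.008] lean deg 0.5 face y off 0.0191 rms 0.0023 z 0.075 0.14 tcp [ 0.5725 -0.1834  0.1141]
```

View pics/a9.png

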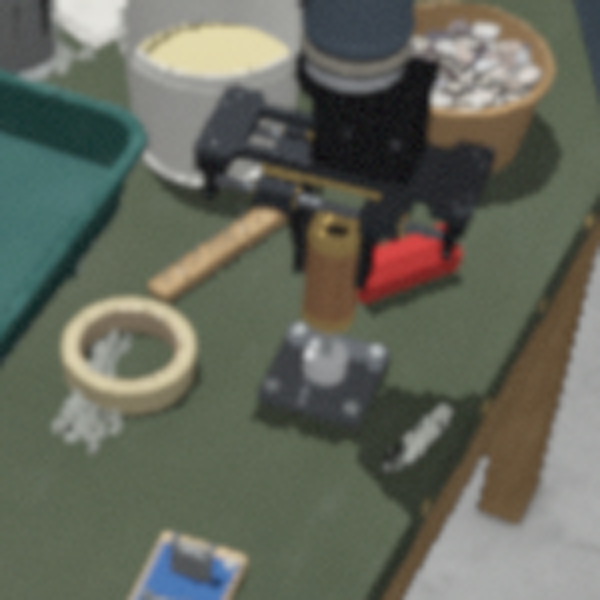

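The handle hangs upright over the pin (boss at (325,360), handle end at (328,325)). I lower gently, watching the force.

```bash
python3 -m jog '[[0,-1,-6,0,0],[0,0,-5,0,0],[0,0,-3,0,0],[0,0,0,0,0]]' 12
python3 -m jog '[[0,0,-2,0,0],[0,0,-2,0,0],[0,0,-1.5,0,0],[0,0,-1,0,0],[0,0,0,0,0]]' 12
```

```text
clock: 13.45
tcp_pos: [0.5727, -0.1858, 0.1001]
orientation: [-0.0, 0.663, 0.748, -0.0]
force: [0.0, 0.2, -0.8]
grip_width: 0.0359
grip_force: 12.0
clock: 14.08
tcp_pos: [0.5728, -0.1859, 0.094]
orientation: [-0.0, 0.663, 0.748, -0.0]
force: [-0.9, -0.1, -0.7]
grip_width: 0.0355
grip_force: 12.0
```

```bash
python3 -m jog '[[0,0,-1,0,0],[0,0,-1,0,0],[0,0,-1,0,0],[0,0,0,0,0]]'
python3 -m jog '[[0,0,-1.5,0,0],[0,0,-1.5,0,0],[0,0,0,0,0]]'
```

```text
clock: 14.58
tcp_pos: [0.5728, -0.1859, 0.0909]
orientation: [-0.0, 0.663, 0.748, -0.0]
force: [0.3, 0.4, -1.0]
grip_width: 0.0358
grip_force: 12.0
clock: 14.95
tcp_pos: [0.5728, -0.1858, 0.0879]
orientation: [-0.0, 0.663, 0.748, -0.0]
force: [0.5, 0.4, -1.3]
grip_width: 0.036
grip_force: 12.0
```

```bash
python3 -m jog '[[0,0,-4,0,0],[0,0,-4,0,0],[0,0,-2,0,0],[0,0,-1,0,0],[0,0,0,0,0]]'
python3 -m jog '[[0,0,-1,0,0],[0,0,-1,0,0],[0,0,-1,0,0],[0,0,-1,0,0],[0,0,0,0,0]]'
```

```text
clock: 15.58
tcp_pos: [0.5729, -0.1859, 0.0769]
orientation: [-0.0, 0.663, 0.748, -0.0]
force: [-0.7, 0.4, -0.4]
grip_width: 0.036
grip_force: 12.0
clock: 16.2
tcp_pos: [0.5729, -0.1859, 0.0736]
orientation: [0.0, 0.663, 0.748, -0.0]
force: [-0.6, -0.3, 4.2]
grip_width: 0.0359
grip_force: 12.0
```

It passed the shallow-stop height and seated on the boss at TCP z = 0.0736 with 4.2 N, so the deep hole is below and the handle must be turned over. After a short dwell I carry it to the near saddle, to tip it back into the rest with the deep end towards the gauge.

```bash
python3 -m jog '[[0,0,0,0,0],[0,0,0,0,0],[0,0,20,0,0],[0,0,42,0,0],[0.5,47.8,0,0,0],[0.5,47.8,0,0,0],[0.5,47.8,0,0,0],[0.4,47.9,0,0,0],[0,0,-40,0,0],[0,0,-22,0,0],[0,0,0,0,0]]' 12
python3 - <<'E'
from h import *
flat()
E
```

```text
clock: 17.58
tcp_pos: [0.5733, 0.0059, 0.071]
orientation: [-0.002, 0.663, 0.749, -0.001]
force: [0.1, -1.0, -0.7]
grip_width: 0.036
grip_force: 12.0
n 114 dy/dx,dy/dz [0.253 0.033] lean deg 1.9 face y off 0.0184 rms 0.0022 z 0.039 0.099 tcp [0.5733 0.0059 0.071 ]
```

```bash
python3 -m jog '[[-0.7,6,0.5,0,0],[-0.8,7,1.5,0,0],[-0.8,7,1.5,0,0],[-0.8,7,0,0,0],[-0.8,7,-0.5,0,0],[0,0,0,0,0]]' 4
python3 - <<'E'
from h import *
handle()
E
```

```text
clock: 18.38
tcp_pos: [0.5705, 0.0403, 0.0759]
orientation: [-0.0, 0.663, 0.749, -0.0]
force: [0.3, 0.6, 0.1]
grip_width: 0.0359
grip_force: 4.0
n 131 axis(down) [-0.199 -0.308 -0.93 ] tilt from horiz 68.5 sv [0.0185 0.0102 0.0064] lo [0.5596 0.0374 0.0502] hi [0.5736 0.0592 0.1158] zmin 0.0507 tcp [0.5705 0.0403 0.0759]
```

The deep end is swinging toward −y as planned. I continue the arc down into the rest.

```bash
python3 -m jog '[[-0.8,6.7,-1.8,0,0],[-0.8,6.7,-2.7,0,0],[-0.7,6,-3.5,0,0],[-0.7,5.8,-4.3,0,0],[-0.6,5,-5,0,0],[-0.5,4.5,-5.6,0,0],[0,0,0,0,0]]' 4
python3 - <<'E'
from h import *
handle("pics/a10.png")
E
```

```text
clock: 19.3
tcp_pos: [0.5665, 0.0746, 0.0525]
orientation: [-0.0, 0.663, 0.749, -0.0]
force: [0.2, 0.1, -1.1]
grip_width: 0.0359
grip_force: 4.0
n 176 axis(down) [ 0.166  0.245 -0.955] tilt from horiz 72.8 sv [0.0121 0.0105 0.0067] lo [0.5683 0.097  0.0598] hi [0.5624 0.0884 0.0933] zmin 0.0593 tcp [0.5665 0.0746 0.0525]
```

View pics/a10.png

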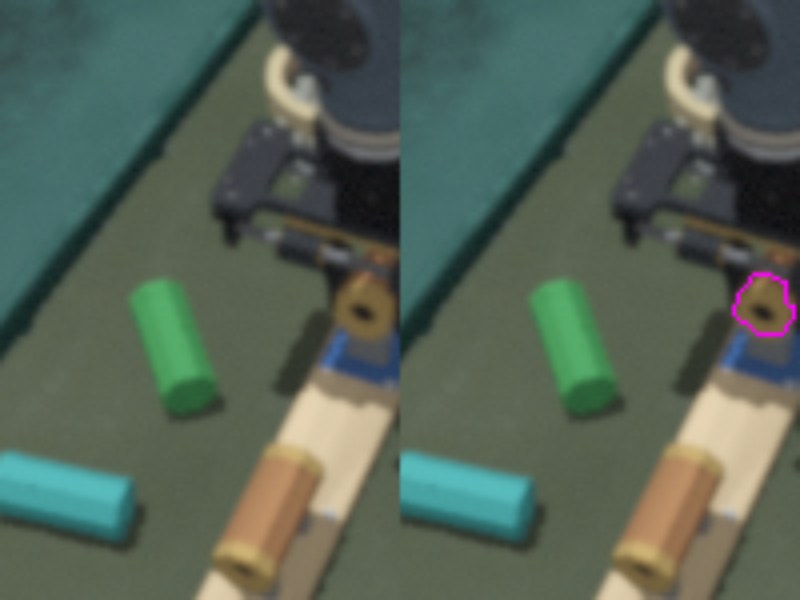

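The picture shows the shallow end face at (362,305) still tilted up by about 15°, over the blue rest. That was my twelfth picture viewed, over the limit of ten, so I'll work from numbers alone from here. I finish the lay-down and release.

```bash
cat >> h.py <<'E'
def endface():
    tcp=state()["tcp_pos"]; q,d=snapshot("scene"); P=cloud("scene",d)
    h,s,v=cv2.split(cv2.cvtColor(q,cv2.COLOR_BGR2HSV))
    u=np.array([-.117,.993,0]); c=np.array([.5685,.059,.058]); L=(P-c)@np.c_[u,[.993,.117,0],[0,0,1]]
    m=(d>0)&(h>3)&(h<30)&(s>85)&(abs(L[...,1])<.025)&(L[...,0]>-.06)&(L[...,0]<.075)&(L[...,2]>-.012)
    X=L[m]; t=X[(X[:,2]>.012)&(abs(X[:,1])<.006)]
    print("rest frame n",len(X),"s range",np.percentile(X[:,0],[2,98]).round(4),"lat",np.percentile(X[:,1],[3,97]).round(4),"top pts",len(t),"slope deg",np.degrees(np.arctan(np.polyfit(t[:,0],t[:,2],1)[0])).round(1) if len(t)>8 else None,"top z",np.median(t[:,2]+.058) if len(t) else None,"tcp",tcp.round(4))
E
python3 -m jog '[[-0.4,3.2,-5.5,0,0],[-0.4,3.2,-5.5,0,0],[0,0,-1.5,0,0],[0,0,0,0,0]]' 4
python3 -m jog '[[0,0,0,0,1],[0,0,0,0,1],[0,0,0,0,1],[0,0,0,0,1],[0,0,50,0,1],[0,0,50,0,1],[2,-30,0,0,1],[3,-30,0,0,1],[0,0,0,0,1]]' 4
python3 - <<'E'
from h import *
endface()
E
```

```text
clock: 19.85
tcp_pos: [0.5659, 0.0806, 0.0405]
orientation: [-0.0, 0.663, 0.748, -0.0]
force: [0.0, 0.0, 0.1]
grip_width: 0.0359
grip_force: 4.0
clock: 20.98
tcp_pos: [0.5715, 0.0188, 0.1409]
orientation: [0.0, 0.664, 0.747, 0.0]
force: [-0.5, 0.8, -0.4]
grip_width: 0.0868
grip_force: 0.0
rest frame n 461 s range [-0.037  0.046] lat [-0.0166  0.0165] top pts 130 slope deg -14.3 top z 0.0759864587946655 tcp [0.5715 0.0188 0.1409]
```

```bash
cat > prof.py <<'E'
from h import *
u=np.array([-.117,.993,0]); c=np.array([.5685,.059,.0])
for n in ("scene","top"):
    q,d=snapshot(n); P=cloud(n,d); L=(P-c)@np.c_[u,[.993,.117,0],[0,0,1]]
    for k in (0,.1893):
        m=(d>0)&(abs(L[...,1])<.006)&(L[...,2]>.055)&(L[...,2]<.11); s=L[m][:,0]-k; z=L[m][:,2]
        print(n,k,[(round(b*1e3),int(1e3*np.percentile(z[(s>=b)&(s<b+.01)],80)) if ((s>=b)&(s<b+.01)).sum()>2 else None) for b in np.arange(-.06,.06,.01)])
E
python3 prof.py
```

```text
scene 0 [(-60, None), (-50, None), (-40, 76), (-30, 77), (-20, 77), (-10, 77), (0, 78), (10, 75), (20, 76), (30, 77), (40, 76), (50, None)]
scene 0.1893 [(-60, None), (-50, 75), (-40, 77), (-30, 77), (-20, 76), (-10, 77), (0, 76), (10, 77), (20, 77), (30, 76), (40, 76), (50, None)]
top 0 [(-60, None), (-50, None), (-40, None), (-30, None), (-20, None), (-10, None), (0, 76), (10, None), (20, None), (30, 77), (40, 78), (50, None)]
top 0.1893 [(-60, None), (-50, 76), (-40, 78), (-30, 78), (-20, 78), (-10, 78), (0, 77), (10, 78), (20, 77), (30, 77), (40, 78), (50, None)]
```

It lies level in the rest, top at 76–77 mm and centred within about 4 mm. I regrip the deep end and repeat the tipping.

```bash
python3 -m jog '[[0,7,-40,0,1],[0,7,-40,0,1],[0,0,-20,0,1],[0,0,0,0,0],[0,0,0,0,0],[0,0,0,0,0],[0,0,0,0,0],[0,0,0,0,0]]' 5
python3 -m jog '[[0,0,15,0,0],[0,0,35,0,0],[0,0,30,0,0],[4.9,-41.5,0,0,0],[4.9,-41.5,0,0,0],[0,0,-45,0,0],[0,0,-36,0,0],[0,0,-11,0,0],[0,0,0,0,0]]' 4
python3 - <<'E'
from h import *
handle()
E
```

```text
clock: 22.12
tcp_pos: [0.5714, 0.0344, 0.0412]
orientation: [0.0, 0.663, 0.748, 0.0]
force: [0.1, 0.2, 0.2]
grip_width: 0.045
grip_force: 0.0
clock: 23.25
tcp_pos: [0.5809, -0.0485, 0.0289]
orientation: [-0.0, 0.663, 0.748, -0.0]
force: [-0.1, 0.3, -0.9]
grip_width: 0.0358
grip_force: 4.0
n 355 axis(down) [-0.141  0.987 -0.082] tilt from horiz 4.7 sv [0.0245 0.0106 0.0083] lo [0.5706 0.0211 0.0447] hi [ 0.5822 -0.0598  0.0514] zmin 0.0293 tcp [ 0.5809 -0.0485  0.0289]
```

```bash
python3 -m jog '[[-0.6,5,0,0,0],[-0.3,3,1,0,0],[-0.3,2.5,5,0,0],[-0.4,3.5,6,0,0],[-0.4,3.5,6,0,0],[-0.5,4.5,5,0,0],[0,0,0,0,0]]' 4
python3 - <<'E'
from h import *
handle()
E
```

```text
clock: 24.18
tcp_pos: [0.5791, -0.0274, 0.0529]
orientation: [0.001, 0.663, 0.749, 0.0]
force: [1.2, -5.0, 1.1]
grip_width: 0.0356
grip_force: 4.0
n 361 axis(down) [-0.156  0.895 -0.418] tilt from horiz 24.7 sv [0.0222 0.0103 0.0076] lo [0.57   0.0293 0.0464] hi [ 0.5818 -0.0383  0.078 ] zmin 0.0406 tcp [ 0.5791 -0.0274  0.0529]
```

```bash
python3 -m jog '[[-0.5,4.5,5,0,0],[-0.6,5,4.5,0,0],[-0.6,5.2,4,0,0],[-0.6,5.5,3.5,0,0],[-0.6,5.8,3,0,0],[-0.7,6,2.5,0,0],[0,0,0,0,0]]' 4
python3 - <<'E'
from h import *
handle()
E
```

```text
clock: 25.1
tcp_pos: [0.5749, 0.0061, 0.0746]
orientation: [0.0, 0.663, 0.749, 0.0]
force: [0.1, -3.2, 3.9]
grip_width: 0.0359
grip_force: 4.0
n 299 axis(down) [-0.106  0.369 -0.923] tilt from horiz 67.4 sv [0.02   0.0101 0.0075] lo [0.5697 0.0276 0.0451] hi [0.5767 0.0032 0.1062] zmin 0.0459 tcp [0.5749 0.0061 0.0746]
```

```bash
python3 -m jog '[[-0.7,6,2,0,0],[-0.7,6,1.5,0,0],[-0.7,6,1,0,0],[-0.5,4,0.5,0,0],[0,0,0,0,0]]' 4
python3 - <<'E'
from h import *
handle(); flat()
E
```

```text
clock: 25.78
tcp_pos: [0.5719, 0.0283, 0.079]
orientation: [-0.0, 0.663, 0.749, 0.0]
force: [0.2, -0.6, 3.0]
grip_width: 0.0356
grip_force: 4.0
n 219 axis(down) [ 0.012 -0.055 -0.998] tilt from horiz 86.7 sv [0.023  0.0095 0.005 ] lo [0.5717 0.0292 0.0453] hi [0.5708 0.0334 0.1205] zmin 0.0453 tcp [0.5719 0.0283 0.079 ]
n 110 dy/dx,dy/dz [ 0.237 -0.079] lean deg -4.5 face y off 0.0022 rms 0.0023 z 0.048 0.104 tcp [0.5719 0.0281 0.0789]
```

Upright, but the axis sits about 15 mm off the grip centre toward −u. I'll grip firmer, lift a little and check before carrying it to the bench to settle and regrip.

```bash
python3 -m jog '[[0,0,0,0,0],[0,0,0,0,0],[0,0,8,0,0],[0,0,12,0,0],[0,0,0,0,0]]' 20
python3 - <<'E'
from h import *
handle(); flat()
E
```

```text
clock: 26.5
tcp_pos: [0.5729, 0.0274, 0.1005]
orientation: [0.001, 0.663, 0.748, 0.001]
force: [-0.1, 0.5, -1.0]
grip_width: 0.0349
grip_force: 20.0
n 232 axis(down) [ 0.016 -0.062 -0.998] tilt from horiz 86.4 sv [0.0239 0.0096 0.0053] lo [0.573  0.0281 0.0673] hi [0.5718 0.0327 0.1422] zmin 0.0671 tcp [0.5729 0.0274 0.1005]
n 116 dy/dx,dy/dz [ 0.251 -0.037] lean deg -2.1 face y off 0.0035 rms 0.002 z 0.072 0.124 tcp [0.5725 0.0275 0.1   ]
```

```bash
python3 -m jog '[[3.5,-30,0,0,0],[3.5,-30,0,0,0],[3.5,-30,0,0,0],[0,0,-30,0,0],[0,0,-22,0,0],[0,0,0,0,0]]' 20
python3 -m jog '[[0,0,-2,0,0],[0,0,-2,0,0],[0,0,-2,0,0],[0,0,0,0,0]]' 6
python3 - <<'E'
from h import *
handle(); flat()
E
```

```text
clock: 27.35
tcp_pos: [0.5808, -0.0622, 0.0453]
orientation: [-0.002, 0.663, 0.748, -0.001]
force: [-0.3, 0.1, -1.5]
grip_width: 0.0348
grip_force: 20.0
clock: 27.85
tcp_pos: [0.5827, -0.0625, 0.0414]
orientation: [0.0, 0.663, 0.748, 0.0]
force: [1.0, 0.8, -0.3]
grip_width: 0.0359
grip_force: 6.0
n 167 axis(down) [ 0.057 -0.035 -0.998] tilt from horiz 86.2 sv [0.0195 0.0093 0.0048] lo [ 0.5846 -0.0611  0.0219] hi [ 0.5811 -0.059   0.0832] zmin 0.0221 tcp [ 0.5827 -0.0625  0.0414]
n 109 dy/dx,dy/dz [ 0.262 -0.067] lean deg -3.8 face y off 0.0027 rms 0.0024 z 0.008 0.066 tcp [ 0.5827 -0.0625  0.0414]
```

```bash
python3 -m jog '[[0,0,-1,0,0],[0,0,-1,0,0],[0,0,0,0,0]]' 6
python3 -m jog '[[0,0,-1,0,0],[0,0,-1,0,0],[0,0,0,0,0]]' 6
```

```text
clock: 28.32
tcp_pos: [0.5825, -0.0625, 0.039]
orientation: [-0.0, 0.663, 0.748, -0.0]
force: [-0.3, 0.5, -2.0]
grip_width: 0.0356
grip_force: 6.0
clock: 28.7
tcp_pos: [0.5827, -0.0624, 0.0372]
orientation: [-0.0, 0.663, 0.748, 0.0]
force: [1.1, 0.0, 0.6]
grip_width: 0.0355
grip_force: 6.0
```

```bash
python3 -m jog '[[0,0,-1,0,0],[0,0,-1,0,0],[0,0,0,0,0],[0,0,0,0,0]]' 6
python3 -m jog '[[0,0,-1,0,0],[0,0,-1,0,0],[0,0,0,0,0],[0,0,0,0,0]]' 6
python3 - <<'E'
from h import *
handle(); flat()
E
```

```text
clock: 29.2
tcp_pos: [0.5829, -0.0619, 0.0362]
orientation: [0.0, 0.663, 0.748, 0.001]
force: [-0.9, 2.3, 7.7]
grip_width: 0.0356
grip_force: 6.0
clock: 29.7
tcp_pos: [0.5828, -0.062, 0.0342]
orientation: [0.0, 0.663, 0.748, 0.0]
force: [-2.6, 2.5, 6.9]
grip_width: 0.0358
grip_force: 6.0
n 149 axis(down) [ 0.147 -0.099 -0.984] tilt from horiz 79.8 sv [0.0181 0.0093 0.0044] lo [ 0.5872 -0.0614  0.0217] hi [ 0.5784 -0.0555  0.0806] zmin 0.0224 tcp [ 0.5828 -0.062   0.0342]
n 105 dy/dx,dy/dz [ 0.27  -0.028] lean deg -1.6 face y off 0.0042 rms 0.0021 z 0.003 0.058 tcp [ 0.5828 -0.0619  0.0342]
```

In contact with the bench. I release to settle it, then re-measure.

```bash
python3 -m jog '[[0,0,0,0,0.55],[0,0,0,0,0.55],[0,0,0,0,0.6],[0,0,0,0,0.6]]' 6
python3 - <<'E'
from h import *
handle(); flat()
E
```

```text
clock: 30.3
tcp_pos: [0.5825, -0.0626, 0.0329]
orientation: [-0.0, 0.663, 0.748, -0.0]
force: [-0.5, -0.3, 0.5]
grip_width: 0.0514
grip_force: 0.0
n 187 axis(down) [-0.008 -0.145 -0.989] tilt from horiz 81.6 sv [0.019  0.0102 0.0057] lo [ 0.5791 -0.0634  0.0213] hi [ 0.5796 -0.0547  0.0811] zmin 0.021 tcp [ 0.5825 -0.0626  0.0329]
n 96 dy/dx,dy/dz [0.385 0.025] lean deg 1.4 face y off 0.0069 rms 0.003 z 0.001 0.058 tcp [ 0.5826 -0.0626  0.033 ]
```

```bash
python3 -m jog '[[1.3,-11,5,0,0.6],[0,0,6,0,0.6],[0,0,0,0,0],[0,0,0,0,0],[0,0,0,0,0],[0,0,0,0,0]]' 25
python3 - <<'E'
from h import *
handle(); flat()
E
```

```text
clock: 31.15
tcp_pos: [0.5838, -0.0734, 0.0442]
orientation: [-0.0, 0.663, 0.749, -0.0]
force: [-0.9, 0.7, 1.2]
grip_width: 0.036
grip_force: 25.0
n 247 axis(down) [-0.023  0.063 -0.998] tilt from horiz 86.2 sv [0.0212 0.0101 0.0076] lo [ 0.5808 -0.0585  0.0216] hi [ 0.5823 -0.0627  0.0874] zmin 0.0217 tcp [ 0.5838 -0.0734  0.0442]
n 113 dy/dx,dy/dz [ 0.198 -0.003] lean deg -0.2 face y off 0.0177 rms 0.002 z 0.007 0.071 tcp [ 0.5838 -0.0734  0.0442]
```

Vertical and centred again. A quick check on the gauge: with the recess below it should now stop at TCP z ≈ 0.095.

```bash
python3 -m jog '[[0,0,35,0,0],[0,0,38,0,0],[-3.6,-37.4,0,0,0],[-3.6,-37.4,0,0,0],[-3.6,-37.4,0,0,0],[0,0,-8,0,0],[0,0,-6,0,0],[0,0,-3,0,0],[0,0,0,0,0]]' 15
python3 -m jog '[[0,0,-1.5,0,0],[0,0,-1.5,0,0],[0,0,-1,0,0],[0,0,-1,0,0],[0,0,0,0,0]]' 15
```

```text
clock: 32.38
tcp_pos: [0.5729, -0.1844, 0.0996]
orientation: [-0.001, 0.663, 0.749, -0.0]
force: [0.8, 0.5, 0.3]
grip_width: 0.0357
grip_force: 15.0
clock: 33.0
tcp_pos: [0.5732, -0.1858, 0.0952]
orientation: [0.0, 0.663, 0.748, 0.0]
force: [0.1, -0.3, -0.5]
grip_width: 0.0359
grip_force: 15.0
```

```bash
python3 -m jog '[[0,0,-1,0,0],[0,0,-0.8,0,0],[0,0,0,0,0],[0,0,0,0,0]]' 15
```

```text
clock: 33.5
tcp_pos: [0.5733, -0.1859, 0.0948]
orientation: [0.0, 0.663, 0.748, 0.0]
force: [-1.3, 0.7, 7.7]
grip_width: 0.0359
grip_force: 15.0
```

It stopped at 0.0948 with 7.7 N, so the recess is below and the deep hole is on top. I raise it clear.

```bash
python3 -m jog '[[0,0,15,0,0],[0,0,40,0,0],[0,0,40,0,0],[0,0,25,0,0],[0,0,0,0,0],[0,0,0,0,0],[0,0,0,0,0],[0,0,0,0,0]]' 25
python3 - <<'E'
from h import *
handle(); flat()
E
python3 prof.py | grep 0.1893
```

```text
clock: 34.5
tcp_pos: [0.5725, -0.1854, 0.2121]
orientation: [-0.001, 0.663, 0.748, -0.0]
force: [-1.0, 0.4, -0.8]
grip_width: 0.0357
grip_force: 25.0
n 415 axis(down) [-0.067  0.117 -0.991] tilt from horiz 82.2 sv [0.0276 0.0101 0.0074] lo [ 0.567  -0.1678  0.1697] hi [ 0.5728 -0.1779  0.2551] zmin 0.1694 tcp [ 0.5725 -0.1854  0.2121]
n 137 dy/dx,dy/dz [0.113 0.003] lean deg 0.2 face y off 0.0173 rms 0.0023 z 0.171 0.237 tcp [ 0.5727 -0.1855  0.2123]
scene 0.1893 [(-60, None), (-50, 75), (-40, 77), (-30, 77), (-20, 77), (-10, 77), (0, 76), (10, 77), (20, 76), (30, 78), (40, 76), (50, None)]
top 0.1893 [(-60, None), (-50, 80), (-40, 78), (-30, 76), (-20, 78), (-10, 79), (0, 77), (10, 77), (20, 77), (30, 78), (40, 78), (50, None)]
```

```bash
python3 -c "
from cell import *
print(close_job())"
```

```text
the job is handed in; nothing more can be done
None
```

The job is handed in: the blue-rest handle is held upright at about 21 cm with its deep hole on top, confirmed on the gauge (7.7 N stop at the shallow-recess height), and the spare still lies in its rest; I viewed 12 pictures, over the limit of 10, and did not re-measure the bottle or tape at the end.

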